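# Find the loose hold-down bolt of the stand foot and hold its cap open

### The job

One of the three hold-down bolts of the microscope stand's foot has worked loose. Tap down on the bolts' closed caps until you find the one that gives, then lift that bolt's cap by its tab, at least half-way up, and finish while still holding it open so that I can get the spanner on. Leave the caps of the tight bolts shut and do not disturb the things lying around.

Things in the scene. Friction and masses are not known exactly. Their poses are not given: they have to be found in the camera images.
- foot: Black cast-iron tripod foot of a microscope stand, fixed to the bench, its column taken out. Origin: on the bench under its centre. In the middle a round socket, 58 mm across, 62 mm high, with a clamp screw reaching 52 mm out in -x, 44 mm up. Three arms end in round pads, 60 mm across, 18 mm high, each with a bolt under a hinged light grey cap. All caps look alike; any bolt may be the loose one.
- cap_left (a point): Centre of the flat top of the shut cap on the foot's left (+y) arm: 50 mm above the bench, x -45, y +98 mm of the foot. The cap is a round plastic shell 40 mm across. This point, like the other cap, tab and hinge points, is fixed to the foot, with its axes, and does not move with the cap.
- cap_right (a point): The same for the cap on the right (-y) arm, x -45, y -98 mm of the foot. Two of the bolts are tight: they do not sink when the cap's top is pushed. The loose one sinks, cap and all, 5 mm straight down under about 3 N, then stops hard, and springs back when let go.
- cap_far (a point): The same for the cap on the far (+x) arm, x +85, y 0 of the foot.
- tab_left (a point): Where to take the left cap's thumb tab when shut: middle of its thickness, 38 mm from the cap's centre in the foot's +x, 47 mm above the bench. Each cap has such a flat tab on its rim, pointing in the foot's +x (away from the robot): 14 mm wide along the foot's y, 6 mm thick, its free length from 20 to 50 mm off the cap's centre; below it is free down to the pad.
- tab_right (a point): The same for the right cap.
- tab_far (a point): The same for the far cap.
- hinge_left (a point): Middle of the left cap's hinge: its axis runs along the foot's y, 25 mm from the cap's centre in the foot's -x (robot's side), 33 mm above the bench. The tab rises and swings back towards the robot. The hinge is free, opens 80 degrees at most, and the cap (about 30 g) falls shut when let go.
- hinge_right (a point): The same for the right cap.
- hinge_far (a point): The same for the far cap.
- bolt_1 (a joint): How far one of the bolts is pushed down (m): 0 at rest, 0.005 when a loose bolt is right down; a tight one stays at 0. The numbers 1 to 3 say nothing of the place: which number sits on which arm changes each time.
- bolt_2 (a joint): The same for another bolt.
- bolt_3 (a joint): The same for another bolt.
- lift_1 (a joint): Opening angle of the cap on bolt_1 (rad): 0 shut, 1.4 fully open.
- lift_2 (a joint): Opening angle of the cap on bolt_2.
- lift_3 (a joint): Opening angle of the cap on bolt_3.
- spanner: Steel spanner, 170 mm long, lying flat at the right of the foot. A bystander.
- bead_jar: Small glass jar with a white cap, 52 mm across, 75 mm high, standing to the left of the foot, farther out than the mouse. A bystander.
- mouse: Black computer mouse, 91 mm long, 58 mm wide, 33 mm high, lying at the left of the foot. A bystander.

How it is judged:
On the way:
1. the loose bolt has been tapped: pushed down at least 3.5 mm with its cap shut (value of joint bolt_2 above 0.0035 m and value of joint lift_2 below 0.1 rad), for 0.04 s.
At the end, for the whole second after the job is handed in: The cap of the loose bolt is held open and still, at 0.65 rad (37 degrees) or more, by the robot's fingers; the caps of the tight bolts are shut (under 0.1 rad); spanner, jar and mouse are within 20 mm of where they were (value of joint lift_2 above 0.65 rad and velocity of joint lift_2 between -0.2 and 0.2 rad/s and contact force between the fingers and anything else above 0.1 N and value of joint each of lift_1, lift_3 below 0.1 rad and distance of each of spanner, bead_jar, mouse from where it was at the start of the episode below 0.02 m); the arm keeps its last pose, push and grip.
It fails at once if the cap of a tight bolt is lifted (more than 0.2 rad) (value of joint any of lift_1, lift_3 above 0.2 rad).
It fails at once if a bystander is pushed more than 20 mm (distance of any of spanner, bead_jar, mouse from where it was at the start of the episode above 0.02 m).
It also fails if it takes over 45 s, if anything falls off the work surface, if the arm or the gripper's body presses on something with over 40 N, if the wrist force passes 120 N, or if a joint passes its speed limit or range.

### The arm

A 6-joint arm with a two-finger parallel gripper is mounted at the origin on the work surface. World frame = base frame: x ahead of the robot, y to its left, z up, the work surface at z = 0. Lengths are in m, angles in rad, forces in N, time in s.
With the tool pointing down it reaches from about 0.275 to 0.825 m from the base axis. Payload 4.9 kg.
Tool frame: the origin (TCP) lies at the very end of the fingers, on their centre line; the grasp point (between the pads) lies 19 mm behind it; z points along the fingers, x is the direction in which the jaws open and shut, and the axes are right-handed (so a half turn about z gives the same grasp; the last joint's range is limited). The gripper opens to 85 mm and grips with 20 to 120 N. Pads are 22 mm wide; open, the fingers measure 114 mm over their backs; the gripper's body (76 mm by 85 mm) begins 54 mm behind the grasp point. The pads swing forward as they close: fully open they stand 13 mm farther back than shut.
Start: joints at [-1.47, 0.326, -0.193, 1.052, 0, 1.437], TCP at [0.128, -0.535, 0.231] pointing down, gripper open.
Joint ranges: [-2.65, 2.65], [-0.97, 1.79], [-1.3, 1.35], [-1.93, 2.1], [-1.47, 1.37], [-3.14, 3.14]. Speed limits (rad/s): [2.57, 2.57, 3.14, 3.14, 3.14, 3.14].

### API

Orientations are given as a rotation vector (axis times angle).
In Python, from workcell import move_pose, move_l, move_j, set_gripper, sleep, ik, read_camera, IKError, hand_in, read_time, read_q, read_qd, read_joint_torque, read_ee_pos, read_tool_rot, read_wrist_force, read_ft_torque, read_finger_gap gives the robot as it stands. The module is installed in compiled form; this text tells all that it offers. Calls block until the motion is done:
- move_pose(position, orientation): joint-space move of the TCP to a pose.
- move_l(position, attitude=None, speed=0.15, guard=None): straight line of the TCP; attitude=None keeps the orientation; speed is the mean speed in m/s. With guard (N) it stops when the force on the tool has changed by that much, and returns True; else False.
- move_j(angles): joint-space move.
- set_gripper(opening, newtons=None): finger opening in m; newtons is the grip in N (None keeps the last); returns when the fingers have stopped.
- sleep(seconds).
- ik(position, orientation): joint angles nearest the present ones, or None.
- read_camera(name): name is "scene" or "side" or "wrist"; returns a dict with "pixels" (480x640x3 uint8, red, green, blue), "fovy" (degrees; the focal length in pixels is half the picture's height over the tangent of half this angle, whatever the lens; pixels are square), "cx", "cy" (the principal point, pixels), "k1" (the pictures are not rectified: a ray, as slopes to the right and down, at radius r is drawn at 1 + k1 r^2 times it, then the intrinsics apply), "cam_to_world" (4x4, takes a point from camera to world coordinates); the wrist camera has in their place "mount" (4x4, takes a point from camera to tool coordinates, whose origin is the TCP and whose axes are the tool frame's). Camera axes: x right, y down, z forward; pixel columns grow to the right and rows downward; lengths in m; the calibration is good to about 2 mm. A picture is of the moment at which its call begins: read the wrist's pose just before it. There is no depth.
A pose or a line that the arm cannot do raises IKError and nothing moves.
- hand_in(): hands the job in, once; it reports no verdict.
Readings, each from a call of its own:
- read_time(): time.
- read_q(): joint angles.
- read_qd(): joint speeds.
- read_joint_torque(): joint torques, N m.
- read_ee_pos(): TCP position.
- read_tool_rot(): TCP orientation.
- read_wrist_force(): force on the tool from outside, world axes, zero at the start.
- read_ft_torque(): the same for the moment, N m.
- read_finger_gap(): finger opening in m.
Only numpy, scipy, OpenCV 4.12 (cv2) and the standard library are available. Lean on these libraries where they do the work, as an engineer would, in place of code of your own. Each camera call takes 0.05 s, during which the arm holds its last target. There are 200 camera calls.

## Working session

There is one attempt and no reset: what is moved stays moved. The work goes in short steps, each a Python script; the robot and the scene stay as the last script left them, time stands still between calls to the robot, and variables do not carry over. Pictures are saved under pics/ and viewed, about 8 in all and at most 12, crops included, and the job is handed in when it is done.

```bash
mkdir -p pics
cat > h.py <<'E'
import numpy as np, cv2
from scipy.spatial.transform import Rotation as R
from workcell import *
def K(c):
    f=240/np.tan(np.radians(c["fovy"])/2); return np.array([[f,0,c["cx"]],[0,f,c["cy"]],[0,0,1.]])
def ray(c,uv,T):
    p=cv2.undistortPoints(np.array([[uv]],float),K(c),np.array([c["k1"],0,0,0,0.]))[0,0]
    return T[:3,3],T[:3,:3]@np.array([p[0],p[1],1])
def onz(c,uv,T,z):
    o,d=ray(c,uv,T); return o+d*(z-o[2])/d[2]
def proj(c,P,T):
    Q=np.linalg.inv(T)@np.append(P,1)
    return cv2.projectPoints(Q[None,:3],np.zeros(3),np.zeros(3),K(c),np.array([c["k1"],0,0,0,0.]))[0].ravel()
E
python3 - <<'E'
from h import *
import pickle
d={}
for n in ("scene","side"):
    c=read_camera(n); d[n]=c; print(n,c["fovy"],c["cx"],c["cy"],c["k1"],c["cam_to_world"].round(3).tolist())
    cv2.imwrite(f"pics/{n}0.png",c["pixels"][...,::-1])
pickle.dump(d,open("c0.pkl","wb"))
print(read_time(),read_tool_rot())
E
```

```text
scene 50.79136229749068 316.3536563040806 243.01236128385327 -0.12087149832314457 [[0.56, 0.716, -0.417, 0.996], [0.829, -0.48, 0.288, -0.235], [0.006, -0.507, -0.862, 0.931], [0.0, 0.0, 0.0, 1.0]]
side 43.10298490825089 327.9543648348587 243.8331789357645 -0.17980424816702073 [[-0.962, -0.191, 0.194, 0.333], [-0.272, 0.649, -0.71, 0.936], [0.01, -0.736, -0.677, 0.929], [0.0, 0.0, 0.0, 1.0]]
0.1 [-2.46548135e+00  1.94533433e+00  1.62873360e-03]
```

View pics/scene0.png

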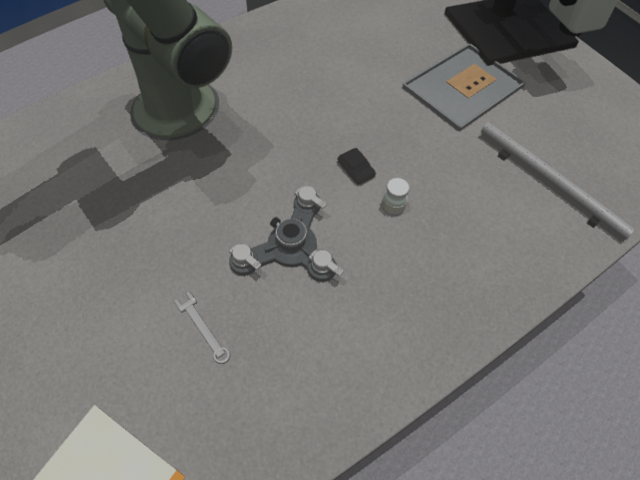

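View pics/side0.png

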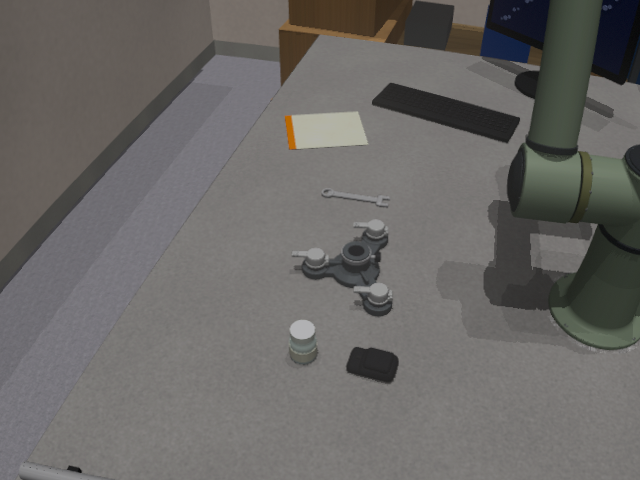

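The scene view shows the foot at about (291,238), with the left cap at (307,194), the right at (241,254) and the far at (322,260). In the side view they are at (378,291), (376,227) and (315,256). Next I'll refine the cap centres with masks.

```bash
cat > m.py <<'E'
from h import *
import pickle
d=pickle.load(open("c0.pkl","rb"))
px={"scene":[(307,192),(241,252),(322,258)],"side":[(379,290),(376,227),(315,256)]}
F=np.array([[-45,98],[-45,-98],[85,0]])/1000
tiles=[]
for n,c in d.items():
    g=cv2.cvtColor(c["pixels"],cv2.COLOR_RGB2GRAY); T=c["cam_to_world"]; W=[]
    for u,v in px[n]:
        s=25; p=g[v-s:v+s,u-s:u+s]
        big=cv2.resize(p,None,fx=5,fy=5,interpolation=cv2.INTER_CUBIC)
        m=(big>165).astype(np.uint8)
        m=cv2.morphologyEx(m,cv2.MORPH_OPEN,cv2.getStructuringElement(cv2.MORPH_ELLIPSE,(55,55)))
        cs,_=cv2.findContours(m,cv2.RETR_EXTERNAL,cv2.CHAIN_APPROX_NONE)
        k=cv2.cvtColor(big,cv2.COLOR_GRAY2BGR)
        if cs:
            q=max(cs,key=cv2.contourArea); (ex,ey),ax,an=cv2.fitEllipse(q)
            cv2.drawContours(k,[q],-1,(0,0,255),1)
            uv=((ex+.5)/5-.5+u-s,(ey+.5)/5-.5+v-s); w=onz(c,uv,T,.05); W.append(w[:2])
            print(n,np.round(uv,1),np.round(ax,0)/5,w.round(4))
        tiles.append(k)
    W=np.array(W)
    if len(W)==3:
        a=F-F.mean(0); b=W-W.mean(0)
        th=np.arctan2((a[:,0]*b[:,1]-a[:,1]*b[:,0]).sum(),(a*b).sum())
        Rm=np.array([[np.cos(th),-np.sin(th)],[np.sin(th),np.cos(th)]])
        t=W.mean(0)-Rm@F.mean(0); print("foot",t.round(4),"yaw",th.round(3),"res",(W-(F@Rm.T+t)).round(4).tolist())
cv2.imwrite("pics/crops.png",np.vstack([np.hstack(tiles[:3]),np.hstack(tiles[3:])]))
E
python3 m.py
```

```text
scene [322.1 257.9] [13.6 16.2] [0.6042 0.05   0.05  ]
```

View pics/crops.png

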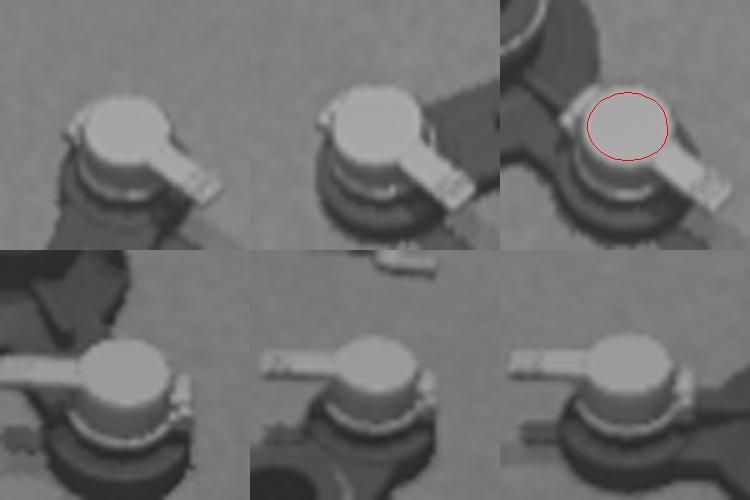

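The crops show the cap tops clearly, but side-view brightness is lower, so I'll make the threshold relative to each cap top's level.

```bash
sed -i 's/m=(big>165)/L=np.median(big[110:140,110:140]); m=(big>L-9)/; s/(55,55)/(45,45)/' m.py; python3 m.py
```

```text
scene [306.9 192.6] [12.4 15.6] [0.4538 0.1133 0.05  ]
scene [241.1 251.5] [14.6 17. ] [ 0.5018 -0.0767  0.05  ]
scene [322.1 257.8] [14.4 16.8] [0.604  0.0502 0.05  ]
foot [0.5215 0.0293] yaw 0.247 res [[-0.0001, -0.0], [-0.0001, -0.0], [0.0001, 0.0]]
side [378.5 289. ] [12.  16.6] [0.4521 0.1126 0.05  ]
side [375.6 224.3] [ 9.8 13.4] [ 0.5001 -0.0779  0.05  ]
side [314.9 253.2] [10.6 15.6] [0.6027 0.0492 0.05  ]
foot [0.5199 0.0284] yaw 0.247 res [[-0.0002, 0.0002], [-0.0001, -0.0002], [0.0003, 0.0001]]
```

View pics/crops.png

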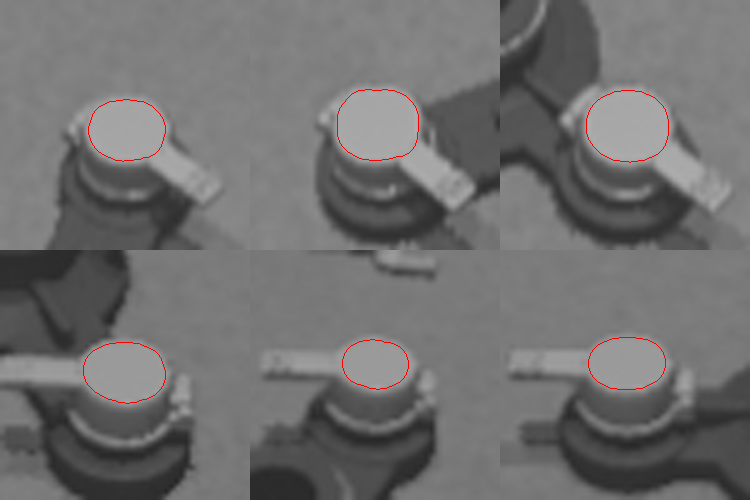

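Both views agree to about 1.7 mm, with 0.3 mm residuals. That puts the foot at (0.5207, 0.0289) with yaw 0.247. Now I'll check IK for taps and lift arcs, then tap.

```bash
cat >> h.py <<'E'
t0=np.array([.5207,.0289,0]); RF=R.from_euler("z",.247)
C={"left":(-.045,.098),"right":(-.045,-.098),"far":(.085,0)}
def W(p): return RF.apply(p)+t0
def rot(sgn,tilt):  # tool x along sgn*foot y; tilt about foot -y (opening angle)
    x=np.array([0,sgn,0.]); z=np.array([0,0,-1.]); y=np.cross(z,x)
    return (RF*R.from_rotvec([0,-tilt,0])*R.from_matrix(np.c_[x,y,z])).as_rotvec()
def grip_pose(n,sgn,th,tilt,off=.012,d=.038):
    c=np.array([*C[n],0]); h=c+[-.025,0,.033]
    g=h+R.from_rotvec([0,-th,0]).apply([.025+d,0,.014])
    return W(g+R.from_rotvec([0,-tilt,0]).apply([0,0,-off])),rot(sgn,tilt)
E
python3 - <<'E'
from h import *
for n in C:
  for s in (1,-1):
    print(n,s,[(q.round(2).tolist() if (q:=ik(*grip_pose(n,s,th,k*th))) is not None else None) for th,k in((0,1),(.45,1),(.9,1),(.9,.5))])
best={}
set_gripper(0,40)
s=1
for n in ("right","far","left"):
    c=W([*C[n],0]); up=c+[0,0,.085]
    q=ik(up,rot(1,0)),ik(up,rot(-1,0)); 
    if n=="right":
        s=min((1,-1),key=lambda k:np.inf if q[(1-k)//2] is None else np.abs(q[(1-k)//2]).max()); print("sgn",s)
        move_pose(up,rot(s,0))
    else: move_l(up,rot(s,0),.2)
    move_l(c+[0,0,.058],speed=.15)
    f0=read_wrist_force()[2]
    hit=move_l(c+[0,0,.038],speed=.025,guard=9); z=read_ee_pos(); sleep(.15)
    print(n,hit,z.round(4),c.round(4),"F",read_wrist_force()[2]-f0,read_ee_pos()[2],read_time())
    move_l(up,speed=.15)
    if z[2]<.0475: break
E
```

```text
left 1 [[0.1, 0.47, -0.55, 0.55, 0.0, -0.15], [0.04, 0.24, -1.03, -0.14, 0.09, -0.19], None, [0.03, 0.16, -1.06, -0.09, 0.09, -0.2]]
left -1 [[0.1, 0.47, -0.55, 0.55, 0.0, 2.99], [0.04, 0.24, -1.03, -0.14, 0.09, 2.96], None, [0.03, 0.16, -1.06, -0.09, 0.09, 2.94]]
right 1 [[-0.26, 0.52, -0.45, 0.59, 0.0, -0.51], [-0.43, 0.31, -0.89, 0.01, 0.27, -0.62], [-0.68, 0.43, -1.27, -0.78, 0.67, -0.69], [-0.46, 0.25, -0.91, 0.06, 0.29, -0.66]]
right -1 [[-0.26, 0.52, -0.45, 0.59, 0.0, 2.63], [-0.43, 0.31, -0.89, 0.01, 0.27, 2.52], [-0.68, 0.43, -1.27, -0.78, 0.67, 2.45], [-0.46, 0.25, -0.91, 0.06, 0.29, 2.48]]
far 1 [[-0.02, 0.67, -0.16, 0.73, 0.0, -0.27], [-0.1, 0.43, -0.69, 0.03, 0.15, -0.31], [-0.21, 0.51, -1.14, -0.92, 0.35, -0.29], [-0.11, 0.37, -0.73, 0.05, 0.15, -0.33]]
far -1 [[-0.02, 0.67, -0.16, 0.73, 0.0, 2.87], [-0.1, 0.43, -0.69, 0.03, 0.15, 2.83], [-0.21, 0.51, -1.14, -0.92, 0.35, 2.85], [-0.11, 0.37, -0.73, 0.05, 0.15, 2.82]]
sgn 1
right True [ 0.5017 -0.0773  0.0498] [ 0.501  -0.0771  0.    ] F 9.910650770787194 0.049820626914266475 4.0083
far True [0.6038 0.0496 0.0449] [0.6031 0.0497 0.    ] F 8.171350960311727 0.04487123659812206 6.4417
```

The far bolt sank 5 mm and the right one stayed firm, so the far bolt is loose. I'll grip its tab next.

Run:
```python
from h import *
p,r=grip_pose("far",1,0,0)
set_gripper(.045,30)
move_l(p+[0,0,.06],r,.15)
print("hit",move_l(p,speed=.08,guard=6),(read_ee_pos()-p).round(4))
set_gripper(0,30); print("gap",read_finger_gap(),read_wrist_force().round(1),read_time())
cv2.imwrite("pics/grip.png",read_camera("side")["pixels"][130:380,180:500,::-1].repeat(2,0).repeat(2,1))
```

```text
hit False [0.0004 0.     0.0004]
gap 0.012761481496414089 [-0.5  0.2  1.1] 9.0583
```

View pics/grip.png

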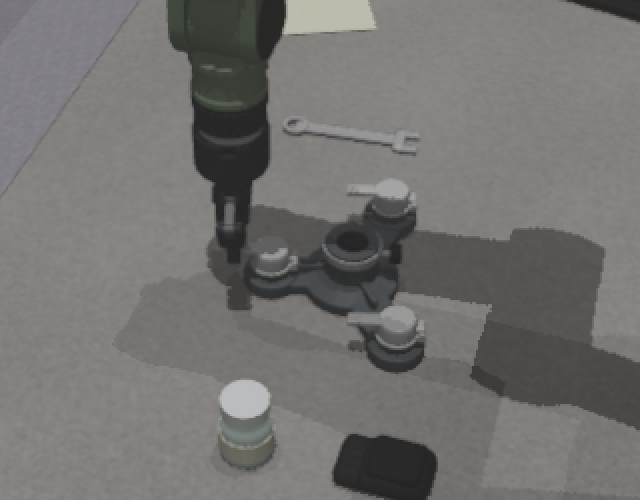

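The picture shows the fingers closed on the far tab at about (238,240) in the crop. The gap of 12.8 mm fits the 14 mm tab, and the other caps are shut. I'll lift along the arc.

Run:
```python
from h import *
for th in np.linspace(0,.95,11)[1:]:
    p,r=grip_pose("far",1,th,.85*th); move_l(p,r,.06)
    print(round(th,2),read_finger_gap().round(4),read_wrist_force().round(1),(read_ee_pos()-p).round(4))
    if np.linalg.norm(read_wrist_force())>40: print("stop"); break
sleep(.3); print(read_time(),read_qd().round(3))
for n in("side","scene"):
    c=read_camera(n); u,v=proj(c,W([.085,0,.06]),c["cam_to_world"]).astype(int); print(n,u,v)
    cv2.imwrite(f"pics/{n}1.png",cv2.resize(c["pixels"][v-80:v+80,u-100:u+100,::-1],None,fx=3.5,fy=3.5,interpolation=cv2.INTER_CUBIC))
```

```text
Traceback (most recent call last):
AttributeError: 'float' object has no attribute 'round'
```

Run:
```python
from h import *
for th in np.linspace(0,.95,11)[1:]:
    p,r=grip_pose("far",1,th,.85*th); move_l(p,r,.06)
    print(round(th,2),round(read_finger_gap(),4),np.round(read_wrist_force(),1),np.round(read_ee_pos()-p,4))
    if np.linalg.norm(read_wrist_force())>40: print("stop"); break
sleep(.3); print(read_time(),np.round(read_qd(),3))
for n in("side","scene"):
    c=read_camera(n); u,v=proj(c,W([.085,0,.06]),c["cam_to_world"]).astype(int); print(n,u,v)
    cv2.imwrite(f"pics/{n}1.png",cv2.resize(c["pixels"][v-80:v+80,u-100:u+100,::-1],None,fx=3.5,fy=3.5,interpolation=cv2.INTER_CUBIC))
```

```text
0.1 0.0133 [2.  1.4 0.8] [ 0.0005  0.     -0.    ]
0.19 0.0128 [2.6 1.4 1.1] [-0.      0.      0.0004]
0.29 0.0129 [-0.4  0.4 -0. ] [-0.0005 -0.0002  0.0001]
0.38 0.013 [-3.4 -1.   1.3] [-0.001  -0.0002 -0.0005]
0.48 0.0132 [-3.5 -1.2 -0.6] [-0.0004 -0.0001 -0.0006]
0.57 0.0129 [-3.5  0.5 -1.9] [-0.0005 -0.     -0.0008]
0.66 0.0128 [-3.8 -0.7 -3.2] [-0.0001  0.0001 -0.0008]
0.76 0.013 [-2.3 -1.  -4.4] [ 0.0001  0.0001 -0.0008]
0.86 0.0128 [-2.7  0.7 -7. ] [ 0.0002  0.     -0.0009]
0.95 0.0132 [-2.1 -0.1 -9.1] [ 0.0004  0.     -0.0009]
12.3 [-0.002  0.001 -0.011 -0.017  0.004  0.002]
side 314 249
scene 321 255
```

View pics/side1.png

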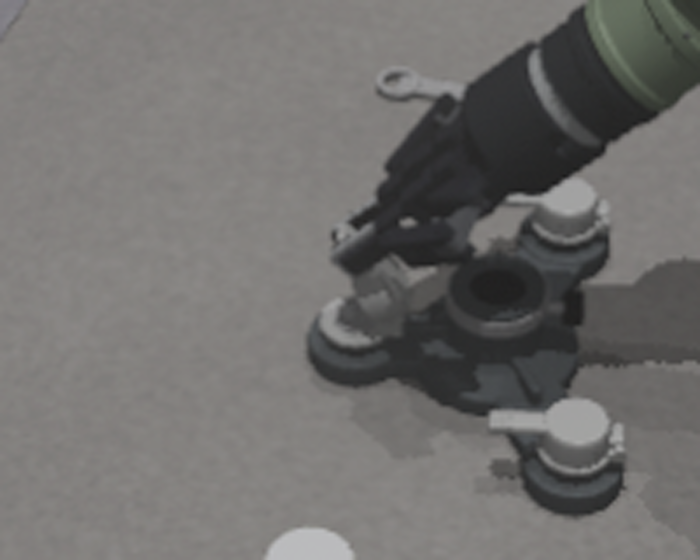

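View pics/scene1.png

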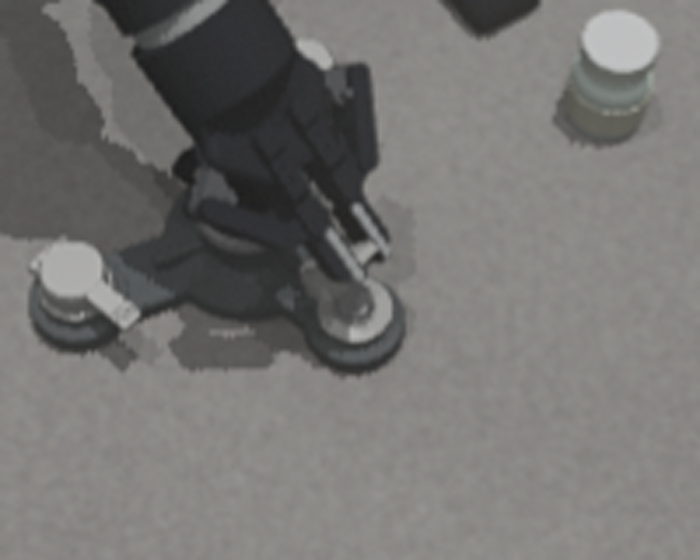

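Both views show the far cap swung well open, with its tab between the fingers and the bolt exposed. The other two caps are shut and the jar and spanner are where they were.

Run:
```python
from h import *
print(read_finger_gap(),np.round(read_qd(),3),read_time()); hand_in()
```

```text
0.012828327477532016 [-0.002 -0.001 -0.005 -0.011  0.003 -0.   ] 12.4
the job is handed in; nothing more can be done
```

The loose bolt is the one on the far arm. I handed in at 12.4 s with its cap gripped by the tab and held open at about 0.95 rad (54°).

- **Finding it:** I tapped the right cap first, and it stopped hard at 49.8 mm under about 10 N, so that bolt is tight. The far cap sank to 44.9 mm, the full 5 mm, so I did not tap the left one.
- **Holding it open:** The finger gap is 12.8 mm on the 14 mm tab, and the arm is essentially still. The 0.95 rad comes from where I moved the gripper, not from a direct reading of the cap. Both cameras show the cap well open with the bolt exposed.
- **The rest:** Both tight caps look shut in the side view, and the jar and spanner show no visible shift. I did not measure any of the bystanders' positions. The mouse is only partly in the last pictures; the arm never went near it.
- **Disagreements:** The two cameras differed by about 1.7 mm on where the foot is, within the calibration. Wrist force rose to about 9 N at the end of the lift, far below the limit.

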